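# Sweep loose keycaps into the catch tray

### The job

Three green keycaps have been pulled off the keyboard for cleaning. Sweep all three along the desk with the fingers, through the open front of the white catch tray, until each lies wholly inside it. Never pinch them, jam them hard against anything or lift them off the desk, and leave the mouse, charger, jar and screwdriver where they are.

Things in the scene. Friction and masses are not known exactly. Their poses are not given: they have to be found in the camera images.
- tray: White catch tray fixed to the desk, blue floor level with the desk, no lip at its open front. Inside 100 mm deep (its x) by 180 mm wide (its y); walls 4 mm thick, 18 mm high at both sides and the back. Origin: centre of the inner floor, at desk height. Its +x points from the open front (at x = -50 mm) to the back wall (+50 mm); side walls at y = +-90 mm; z up.
- cap0_center (a point): One of three identical green metal keycaps lying face up on the desk in front of the tray: base 28 mm (its x) by 18 mm (its y) and 7 mm tall, with a smaller 23 by 13 mm top, 11 mm high in all, about 14 g, not fixed. The point is its centre, 5.5 mm above the desk; z up.
- cap1_center (a point): One of three identical green metal keycaps lying face up on the desk in front of the tray: base 28 mm (its x) by 18 mm (its y) and 7 mm tall, with a smaller 23 by 13 mm top, 11 mm high in all, about 14 g, not fixed. The point is its centre, 5.5 mm above the desk; z up.
- cap2_center (a point): One of three identical green metal keycaps lying face up on the desk in front of the tray: base 28 mm (its x) by 18 mm (its y) and 7 mm tall, with a smaller 23 by 13 mm top, 11 mm high in all, about 14 g, not fixed. The point is its centre, 5.5 mm above the desk; z up.
- mouse: Black computer mouse standing on the desk at the left of the work, 100 x 58 x 34 mm, long along its x. Origin: centre of its underside. Not to be disturbed.
- charger: White charger block standing beside the tray's front, 30 x 30 x 42 mm. Origin: centre of its underside. Not to be disturbed.
- jar: Small amber glass jar with a metal cap standing beside the tray's front, 42 mm diameter, 50 mm high. Origin: centre of its underside. Not to be disturbed.
- screwdriver: Red-handled screwdriver lying on the desk at the right of the work, 150 mm long along its x, under 35 mm thick. Origin: on its underside near the middle. Not to be disturbed.

How it is judged (in metres and radians):
At the end, for the whole second after the job is handed in: All three keycaps lie on the tray's floor: each centre at least 8 mm inside the open front, between the side walls (within 85 mm of the tray's middle line) and before the back wall, not stacked (centre below 16 mm); each bystander is within 20 mm of where it began (x of cap0_center in the frame of tray between -0.042 and 0.05 m and y of cap0_center in the frame of tray between -0.085 and 0.085 m and height (world z) of each of cap0_center, cap1_center, cap2_center below 0.016 m and x of cap1_center in the frame of tray between -0.042 and 0.05 m and y of cap1_center in the frame of tray between -0.085 and 0.085 m and x of cap2_center in the frame of tray between -0.042 and 0.05 m and y of cap2_center in the frame of tray between -0.085 and 0.085 m and distance of each of mouse, charger, jar, screwdriver from where it was at the start of the episode below 0.02 m); the robot touches nothing.
It fails at once if a keycap is lifted off the desk (its centre rises above 22 mm) (height (world z) of any of cap0_center, cap1_center, cap2_center above 0.022 m).
It fails at once if a keycap is pinched or jammed (over 40 N from the fingers) (contact force between the fingers and cap0 above 40 N or contact force between the fingers and cap1 above 40 N or contact force between the fingers and cap2 above 40 N).
It fails at once if the mouse, charger, jar or screwdriver is displaced by more than 20 mm (distance of any of mouse, charger, jar, screwdriver from where it was at the start of the episode above 0.02 m).
It also fails if it takes over 72 s, if anything falls off the work surface, if the arm or the gripper's body presses on something with over 40 N, if the wrist force passes 120 N, or if a joint passes its speed limit or range.

### The arm

A 7-joint arm with a two-finger parallel gripper is mounted at the origin on the work surface. World frame = base frame: x ahead of the robot, y to its left, z up, the work surface at z = 0. Lengths are in m, angles in degrees, forces in N, time in s.
With the tool pointing down it reaches from about 0.425 to 0.8 m from the base axis. Payload 8.3 kg.
Tool frame: the origin (TCP) lies midway between the tips of the shut fingers; the grasp point (between the pads) lies 19 mm behind it; x points along the fingers, y is the direction in which the jaws open and shut, and the axes are right-handed (so a half turn about x gives the same grasp; the last joint's range is limited). The gripper opens to 85 mm and grips with 20 to 120 N. Pads are 22 mm wide; open, the fingers measure 114 mm over their backs; the gripper's body (76 mm by 85 mm) begins 54 mm behind the grasp point. The pads swing forward as they close: fully open they stand 13 mm farther back than shut.
Start: joints at [65.151, 21.967, 0.94, 78.501, -0.361, 79.538, -2.664], TCP at [0.227, -0.582, 0.231] pointing down, gripper open.
Joint ranges: [-169.22, 169.22], [-14.56, 117.87], [-87.37, 89.26], [10.42, 133.3], [-82.24, 262.24], [0.94, 117.77], [-172.7, 172.7]. Speed limits (degrees/s): [136.94, 136.94, 172.46, 172.46, 180, 180, 180].

### API

Orientations are given as a 3x3 rotation matrix whose columns are the frame's x, y, z axes.
In Python, from bench import arm gives the robot as it stands. Calls block until the motion is done:
- arm.reach(position, orientation): joint-space move of the TCP to a pose.
- arm.move_linear(position, attitude=None, feed=0.15, stop_force=None): straight line of the TCP; attitude=None keeps the orientation; feed is the mean speed in m/s. With stop_force (N) it stops when the force on the tool has changed by that much, and returns True; else False.
- arm.set_joints(angles): joint-space move.
- arm.gripper_open() and arm.grab(): open the fingers fully, or close them until they stop; the grip force is fixed at half the most.
- arm.pause(seconds).
- arm.solve_ik(position, orientation): joint angles nearest the present ones, or None.
- arm.camera(name): name is "side" or "top"; returns the picture (384x512x3 uint8, red, green, blue); there is no depth.
- arm.camera_info(name): a dict with "fov_y" (degrees; the focal length in pixels is half the picture's height over the tangent of half this angle, whatever the lens; pixels are square), "cx", "cy" (the principal point, pixels), "camera_from_world" (4x4, takes a point from world to camera coordinates). Camera axes: x right, y down, z forward; pixel columns grow to the right and rows downward; lengths in m; the calibration is good to about 2 mm. A picture is of the moment at which its call begins. camera_info takes no time and is no camera call.
A pose or a line that the arm cannot do raises arm.PlanningError and nothing moves.
- arm.hand_in(): hands the job in, once; it reports no verdict.
Readings, each from a call of its own:
- arm.get_time(): time.
- arm.get_q(): joint angles.
- arm.get_qd(): joint speeds.
- arm.get_effort(): joint torques, N m.
- arm.get_tcp_pos(): TCP position.
- arm.get_tool_rot(): TCP orientation.
- arm.get_contact_force(): force on the tool from outside, world axes, zero at the start.
- arm.get_moment(): the same for the moment, N m.
- arm.get_width(): finger opening in m.
Only numpy, scipy, OpenCV 4.12 (cv2) and the standard library are available. Lean on these libraries where they do the work, as an engineer would, in place of code of your own. Each camera call takes 0.05 s, during which the arm holds its last target.

## Working session

There is one attempt and no reset: what is moved stays moved. The work goes in short steps, each a Python script; the robot and the scene stay as the last script left them, time stands still between calls to the robot, and variables do not carry over. Pictures are saved under pics/ and viewed, and the job is handed in when it is done.

```bash
mkdir -p pics; ls; python3 - <<'E'
from bench import arm
import cv2
for n in("top","side"):
    im=arm.camera(n); cv2.imwrite(f"pics/{n}0.png",im[:,:,::-1]); i=arm.camera_info(n); print(n,i)
print(arm.get_time(),arm.get_q(),arm.get_tcp_pos(),arm.get_tool_rot())
E
```

```text
pics
top {'fov_y': 50.296479077828856, 'cx': 257.2743138465467, 'cy': 191.32376858792955, 'camera_from_world': array([[ 2.12401690e-02, -9.99759524e-01, -5.45428712e-03,
         3.06198675e-04],
       [-9.84969558e-01, -1.99899491e-02, -1.71567395e-01,
         5.51142798e-01],
       [ 1.71417106e-01,  9.01642722e-03, -9.85157287e-01,
         9.90014397e-01],
       [ 0.00000000e+00,  0.00000000e+00,  0.00000000e+00,
         1.00000000e+00]])}
side {'fov_y': 54.40238074214165, 'cx': 252.0214651597325, 'cy': 190.15481901223316, 'camera_from_world': array([[ 0.73371688, -0.67943672, -0.00502819, -0.37173686],
       [-0.46537244, -0.49713148, -0.73231741,  0.30699497],
       [ 0.49506367,  0.53965362, -0.68094488,  0.52711398],
       [ 0.        ,  0.        ,  0.        ,  1.        ]])}
0.1 [65.15096579 22.01287231  0.93663329 78.55642958 -0.36200987 79.53872462
 -2.66334616] [ 0.22635999 -0.58206542  0.2303431 ] [[-6.67139082e-04  3.62452791e-01 -9.32001893e-01]
 [ 1.71201969e-03 -9.32000321e-01 -3.62453405e-01]
 [-9.99998312e-01 -1.83741242e-03  1.24752562e-06]]
```

View pics/top0.png

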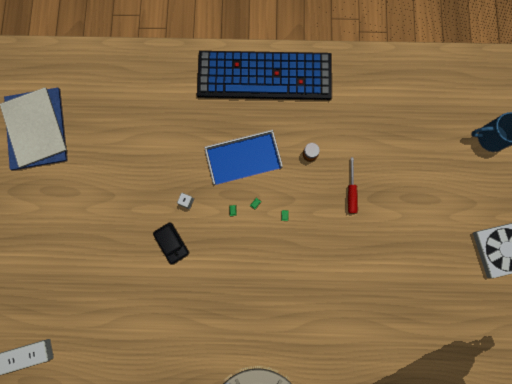

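View pics/side0.png

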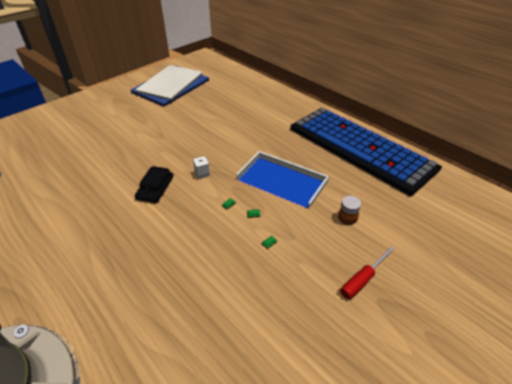

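The top view shows the tray at about (244,159), opening toward the robot and turned slightly. The caps are at (233,210), (255,203) and (285,215). The charger is at (185,201), jar (312,151), mouse (171,243) and screwdriver (352,190). Next I'll measure them in both views.

```bash
cat > h.py <<'E'
import numpy as np, cv2
from bench import arm
def ray(n,uv,z,I={}):
    i=arm.camera_info(n); f=192/np.tan(np.radians(i["fov_y"]/2)); T=i["camera_from_world"]; R=T[:3,:3]; c=-R.T@T[:3,3]
    d=R.T@np.array([(uv[0]-i["cx"])/f,(uv[1]-i["cy"])/f,1]); return (c+d*(z-c[2])/d[2])[:2]
def proj(n,p):
    i=arm.camera_info(n); f=192/np.tan(np.radians(i["fov_y"]/2)); T=i["camera_from_world"]
    q=T[:3,:3]@p+T[:3,3]; return np.array([q[0]/q[2]*f+i["cx"],q[1]/q[2]*f+i["cy"]])
def blobs(im,lo,hi,mn):
    hsv=cv2.cvtColor(im,cv2.COLOR_RGB2HSV); m=cv2.inRange(hsv,lo,hi)
    n,l,s,c=cv2.connectedComponentsWithStats(m)
    return [(l==k,s[k],c[k]) for k in range(1,n) if s[k,4]>=mn]
def caps(n,im=None,mn=8):
    im=arm.camera(n) if im is None else im
    return [(ray(n,c,.006),s[4],c) for m,s,c in blobs(im,(45,120,50),(80,255,255),mn)]
E
python3 - <<'E'
from h import *
np.set_printoptions(precision=4,suppress=True)
for n in("top","side"):
    im=cv2.imread(f"pics/{n}0.png")[:,:,::-1].copy()
    print(n)
    for c in caps(n,im):print("cap",*c)
    for m,s,c in blobs(im,(100,180,80),(125,255,255),300):
        cs=cv2.findContours(m.astype(np.uint8),cv2.RETR_EXTERNAL,cv2.CHAIN_APPROX_NONE)[0][0]
        W=np.array([ray(n,p[0],0) for p in cs],np.float32)
        print("blue",s,c,cv2.minAreaRect(W*1000))
        r=cv2.approxPolyDP(cs,6,True)[:,0]; print([ (tuple(p),ray(n,p,0)) for p in r])
P={"top":[((185,201),.02),((312,151),.05),((171,243),.02),((352,160),.005),((352,200),.015)],"side":[((202,168),.02),((350,203),.05),((155,184),.02),((392,250),.005),((358,281),.015)]}
for n in P:
    for uv,z in P[n]: print(n,uv,ray(n,uv,z))
for n,b in(("top",(150,120,370,270)),("side",(120,140,410,310))):
    im=cv2.imread(f"pics/{n}0.png")[b[1]:b[3],b[0]:b[2]]
    s=800/im.shape[1]; s=min(s,600/im.shape[0]); cv2.imwrite(f"pics/{n}0z.png",cv2.resize(im,None,fx=s,fy=s,interpolation=cv2.INTER_CUBIC))
E
```

```text
top
cap [0.5264 0.0178] 58 [254.8621 203.2414]
cap [0.5062 0.0761] 59 [232.4576 210.4237]
cap [ 0.4967 -0.0603] 57 [284.4912 215.0877]
blue [226  85  61   7 371] [255.9946  88.0647] ((850.4942626953125, 21.992019653320312), (17.696788787841797, 166.85948181152344), 1.0749765634536743)
[((np.int32(226), np.int32(85)), array([0.8578, 0.1056])), ((np.int32(286), np.int32(91)), array([ 0.8432, -0.0614]))]
blue [ 208  134   72   50 2260] [243.0947 158.3323] ((649.3152465820312, 51.97576904296875), (96.00016784667969, 175.88113403320312), 15.750886917114258)
[((np.int32(270), np.int32(134)), array([ 0.7183, -0.0191])), ((np.int32(209), np.int32(149)), array([0.6729, 0.1453])), ((np.int32(216), np.int32(183)), array([0.5796, 0.1227])), ((np.int32(279), np.int32(167)), array([ 0.6267, -0.0447]))]
side
cap [0.5074 0.0771] 68 [228.2941 203.0441]
cap [0.5271 0.0181] 77 [253.2727 212.8831]
cap [ 0.4968 -0.0599] 92 [268.9674 241.4674]
blue [  0  61  35  32 701] [12.7275 76.2782] ((385.62432861328125, 1072.6749267578125), (245.99972534179688, 102.94780731201172), 73.54413604736328)
[((np.int32(34)
[... 812 characters left out ...]
1   48 1928] [281.4606 181.18  ] ((650.2987670898438, 55.21039962768555), (95.489990234375, 175.04539489746094), 15.893098831176758)
[((np.int32(240), np.int32(179)), array([0.5833, 0.1246])), ((np.int32(305), np.int32(206)), array([ 0.6277, -0.0397])), ((np.int32(320), np.int32(183)), array([ 0.7101, -0.0136])), ((np.int32(262), np.int32(159)), array([0.6741, 0.1439]))]
top (185, 201) [0.5265 0.1992]
top (312, 151) [ 0.6588 -0.1268]
top (171, 243) [0.4175 0.2293]
top (352, 160) [ 0.6486 -0.2394]
top (352, 200) [ 0.5388 -0.2352]
side (202, 168) [0.5291 0.198 ]
side (350, 203) [ 0.6595 -0.1255]
side (155, 184) [0.4174 0.2252]
side (392, 250) [ 0.6561 -0.2363]
side (358, 281) [ 0.5434 -0.2355]
```

View pics/top0z.png

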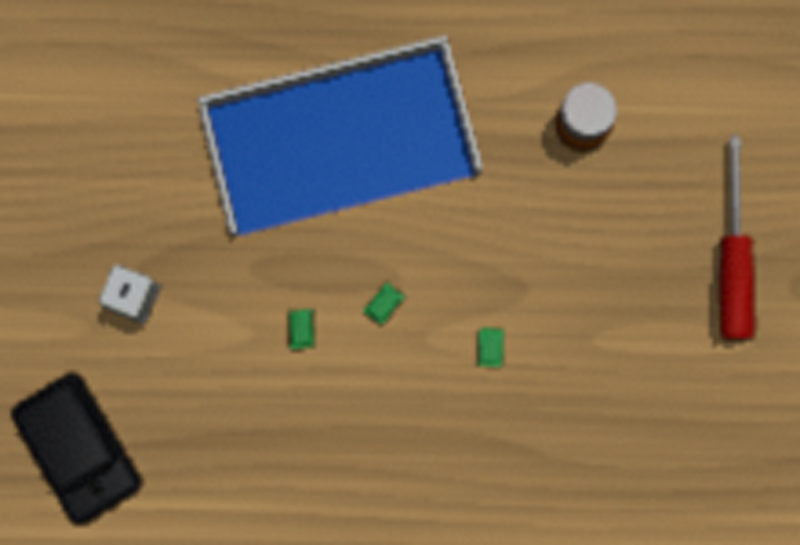

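View pics/side0z.png

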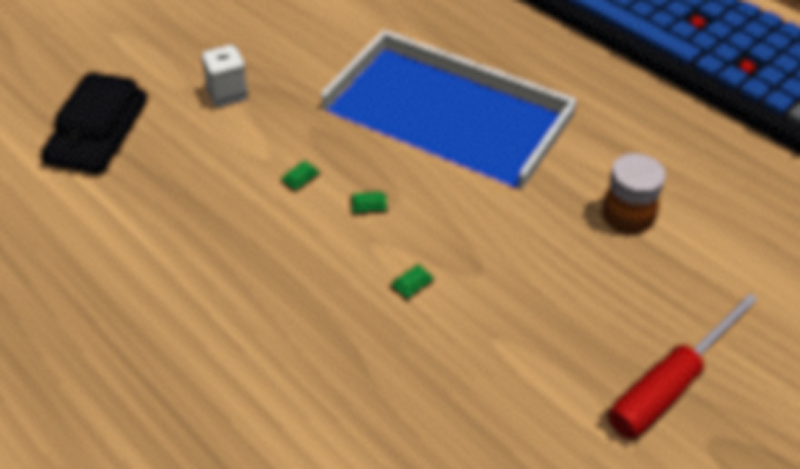

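Both views agree to about 1 mm. The tray is at (0.650, 0.0535) with a yaw of about 15.7°, and the floor measures 96 x 176 mm, which fits its stated size. I'll sweep with closed fingers, starting with the middle cap.

```bash
cat >> h.py <<'E'
TC=np.array([.650,.0535]); a=np.radians(15.7); EX=np.array([np.cos(a),np.sin(a)]); EY=np.array([-EX[1],EX[0]])
def tw(p): return TC+EX*p[0]+EY*p[1]
def wt(w): d=np.array(w)-TC; return np.array([d@EX,d@EY])
def shot(k):
    for n in("top","side"):
        im=arm.camera(n); cv2.imwrite(f"pics/{n}{k}.png",im[:,:,::-1])
        for w,s,c in caps(n,im): print(n,"cap tray mm",(wt(w)*1000).round(1),s,c.round(1))
def sweep(cap,end,back=.042,z=.004):
    """cap (world xy) -> finger end (tray xy)"""
    e=tw(end); d=e-cap; d/=np.linalg.norm(d); s=cap-d*back
    X=np.array([0,0,-1.]); Y=np.array([d[1],-d[0],0]); R=np.c_[X,Y,np.cross(X,Y)]
    arm.reach([*s,.10],R)
    print("stop down",arm.move_linear([*s,z],feed=.1,stop_force=10),arm.get_tcp_pos().round(4))
    print("stop push",arm.move_linear([*e,z],feed=.07,stop_force=15),arm.get_tcp_pos().round(4),arm.get_contact_force())
    arm.move_linear([*(e-d*.01),z],feed=.05)
    arm.move_linear([*(e-d*.01),.10],feed=.15)
    print("t",arm.get_time())
E
python3 - <<'E'
from h import *
arm.grab(); print(arm.get_width())
sweep(np.array([.527,.018]),(-.030,.003))
shot(1)
E
```

```text
0.00031669710113363685
stop down False [0.4876 0.0051 0.0046]
stop push False [0.6201 0.0481 0.0041] [-0.15936952 -1.34388212  0.33995737]
t 7.6
top cap tray mm [-132.7   61.1] 55 [232.3 210.6]
side cap tray mm [-70.3 -17.6] 69 [273.4 199.5]
side cap tray mm [-129.9   62. ] 78 [228.2 202.7]
side cap tray mm [-178.5  -67.6] 91 [268.8 241.5]
```

View pics/side1.png

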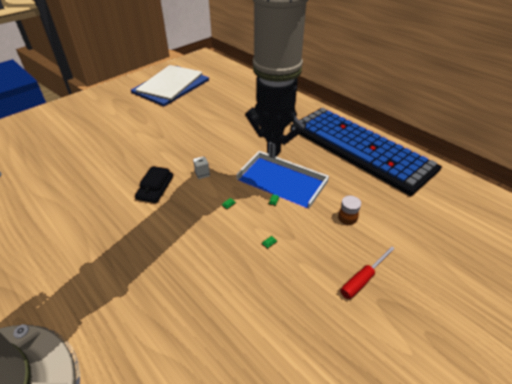

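The side view shows that the first cap slid off the fingers to the right. It now lies just short of the front edge at about (274,200), roughly (-70,-18) mm in the tray frame. I want a closer look at the fingertip shape.

```bash
python3 - <<'E'
from h import *
im=cv2.imread("pics/side1.png")[110:240,220:380]
cv2.imwrite("pics/side1z.png",cv2.resize(im,None,fx=4.6,fy=4.6,interpolation=cv2.INTER_CUBIC))
p=np.array(arm.get_tcp_pos());print(p,proj("side",p),proj("side",p+[0,0,.07]))
E
```

```text
[0.60990162 0.04497792 0.09849076] [273.26120163 156.26746936] [274.45391263 128.15264128]
```

View pics/side1z.png

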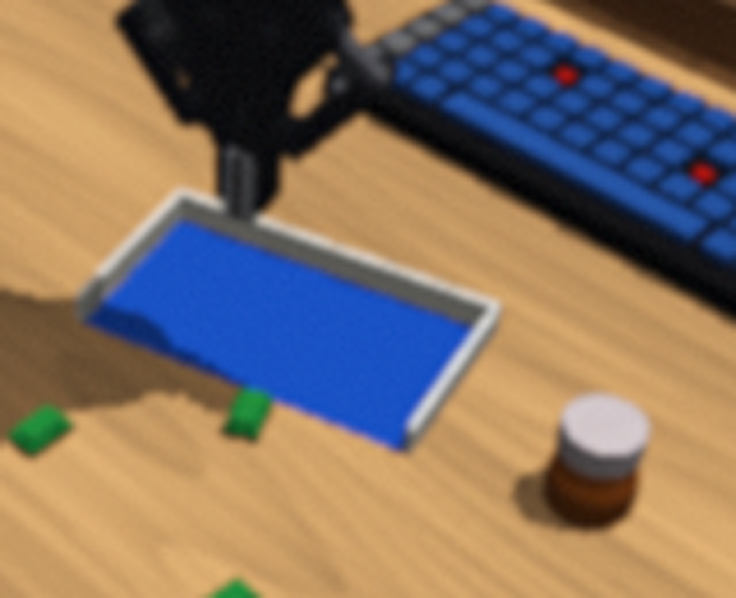

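The closed fingers are only about 14 mm wide along the jaw axis but 22 mm wide across the pads. I'll push with the 22 mm finger back (jaw axis along the sweep) and check each sweep partway.

```bash
cat >> h.py <<'E'
def sidecaps(k=None):
    im=arm.camera("side")
    if k: cv2.imwrite(f"pics/side{k}.png",im[:,:,::-1])
    out=[]
    for m,s,c in blobs(im,(45,120,50),(80,255,255),8):
        v,u=np.nonzero(m); W=np.array([wt(ray("side",(x,y),.006)) for x,y in zip(u,v)])*1000
        C=np.cov(W.T); ev,V=np.linalg.eigh(C); l=V[:,1]
        ctr=wt(ray("side",c,.006)); out.append(ctr)
        print("cap",(ctr*1000).round(1),"long axis deg",round(np.degrees(np.arctan2(l[1],l[0]))%180),"sd",np.sqrt(ev).round(1),"n",s[4])
    return out
def push(start,end,z=.004,lift=.06,feed=.06):
    """finger centre from start to end, tray coords"""
    s,e=tw(start),tw(end); d=(e-s)/np.linalg.norm(e-s); X=np.array([0,0,-1.]); q=np.array(arm.get_q()); best=None
    for sg in(1,-1):
        Y=sg*np.array([*d,0]); R=np.c_[X,Y,np.cross(X,Y)]; j=arm.solve_ik([*s,.09],R)
        if j is not None:
            c=np.abs(np.array(j)-q).max()
            if best is None or c<best[0]: best=(c,R)
    arm.reach([*s,.09],best[1])
    print("down",arm.move_linear([*s,z],feed=.1,stop_force=10),end=" ")
    print("push",arm.move_linear([*e,z],feed=feed,stop_force=15),arm.get_tcp_pos().round(4),wt(arm.get_tcp_pos()[:2]).round(4))
    b=e-d*.012
    arm.move_linear([*b,z],feed=.06); arm.move_linear([*b,lift],feed=.2)
    print("t",arm.get_time())
E
python3 - <<'E'
from h import *
c=sidecaps()
A=min(c,key=lambda p:np.hypot(*(p-[-.07,-.018])))
push((A[0]-.04,A[1]),(A[0]+.002,A[1]))
sidecaps(2)
E
```

```text
cap [-70.3 -17.6] long axis deg 16 sd [4.8 8.3] n 69
cap [-129.9   62. ] long axis deg 178 sd [5.4 8.1] n 78
cap [-178.3  -67.6] long axis deg 166 sd [4.8 7.7] n 90
down False push False [0.5893 0.0182 0.0041] [-0.068  -0.0176]
t 11.4917
cap [-47.7 -20.5] long axis deg 4 sd [4.4 8.1] n 59
cap [-131.3   61. ] long axis deg 174 sd [5.3 7.9] n 75
cap [-178.5  -67.7] long axis deg 166 sd [4.8 7.8] n 92
```

View pics/side2.png

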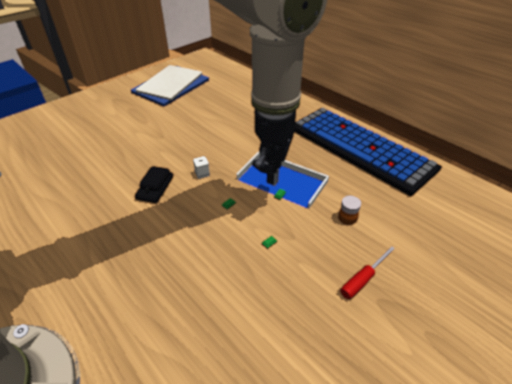

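The 22 mm face works: the cap turned square and now straddles the front edge at about (279,194). I'll finish it, then sweep the left cap.

```bash
python3 - <<'E'
from h import *
push((-.085,-.0205),(-.028,-.0205))
B=np.array([-.131,.0615])
push((B[0]-.04,B[1]),(B[0]+.03,.0605))
sidecaps(3)
E
```

```text
down False push False [0.6283 0.026  0.0039] [-0.0284 -0.0206]
t 14.6833
down False push False [0.5361 0.0843 0.004 ] [-0.1014  0.0605]
t 18.4667
cap [ -3.1 -20.1] long axis deg 2 sd [4.3 7.9] n 52
cap [-76.7  62.3] long axis deg 5 sd [4.9 8.4] n 65
cap [-178.2  -67.6] long axis deg 166 sd [4.8 7.8] n 91
```

View pics/side3.png

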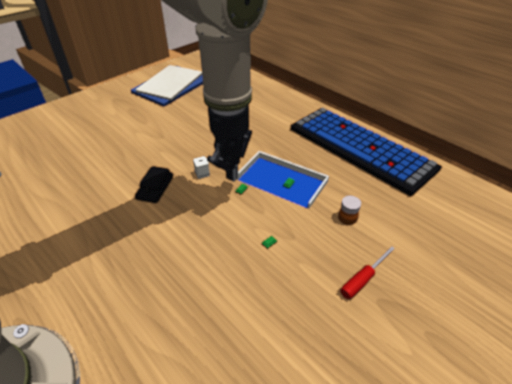

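The first cap now lies inside at (289,183), about (-3,-20) mm. The left cap is just before the edge at (242,188). I'll finish it and begin the third.

```bash
python3 - <<'E'
from h import *
push((-.118,.062),(-.028,.060))
C=np.array([-.1783,-.0677]); d=np.array([-.028,-.056])-C; d/=np.hypot(*d)
push(C-d*.04,C+d*.03)
sidecaps(4)
E
```

```text
down False push False [0.6066 0.1036 0.004 ] [-0.0283  0.06  ]
t 22.2083
down False push False [ 0.5245 -0.0498  0.004 ] [-0.1488 -0.0655]
t 26.2083
cap [-8.6 61.1] long axis deg 27 sd [3.9 6.1] n 32
cap [ -0.5 -23.4] long axis deg 13 sd [2.5 7.5] n 26
cap [-125.  -59.] long axis deg 3 sd [4.5 8.2] n 78
```

View pics/side4.png

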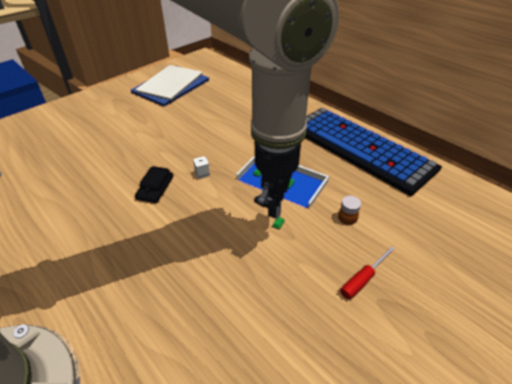

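Two caps are in, though partly hidden by the gripper. The third is at (278,223), about (-125,-59) mm. I'll push it straight, with one more check on the way.

```bash
python3 - <<'E'
from h import *
push((-.166,-.0593),(-.085,-.0585))
c=sidecaps()
A=min(c,key=lambda p:np.hypot(*(p-[-.063,-.058])))
if np.hypot(*(A-[-.063,-.058]))<.012:
    push((A[0]-.035,A[1]),(-.028,A[1]+.001),lift=.1)
arm.reach([.45,-.25,.25],arm.get_tool_rot())
shot(5); sidecaps()
E
```

```text
down False push False [ 0.5837 -0.026   0.004 ] [-0.0853 -0.0586]
t 29.8083
cap [-4.3 60.7] long axis deg 7 sd [4.4 8. ] n 48
cap [-61.3 -59.2] long axis deg 4 sd [4.6 8. ] n 66
down False push False [ 0.6385 -0.0103  0.004 ] [-0.0283 -0.0583]
t 33.3917
top cap tray mm [ -4.4 -58.5] 54 [264.1 153.5]
top cap tray mm [ -4.1 -20.7] 54 [250.4 156.8]
top cap tray mm [-5.  59.9] 57 [221.3 164.5]
side cap tray mm [-4.1 60.5] 49 [258.3 171.2]
side cap tray mm [ -3.1 -20.1] 52 [288.5 182.6]
side cap tray mm [ -3.5 -58. ] 53 [303.2 188.4]
cap [-4.3 60.7] long axis deg 7 sd [4.4 8. ] n 48
cap [ -3.1 -20.1] long axis deg 2 sd [4.3 7.9] n 52
cap [ -3.5 -58. ] long axis deg 5 sd [4.2 7.9] n 53
```

```bash
python3 - <<'E'
import cv2
im=cv2.imread("pics/top5.png")[120:270,150:370];cv2.imwrite("pics/top5z.png",cv2.resize(im,None,fx=3.6,fy=3.6,interpolation=cv2.INTER_CUBIC))
E
```

```text
(no output)
```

View pics/side5.png

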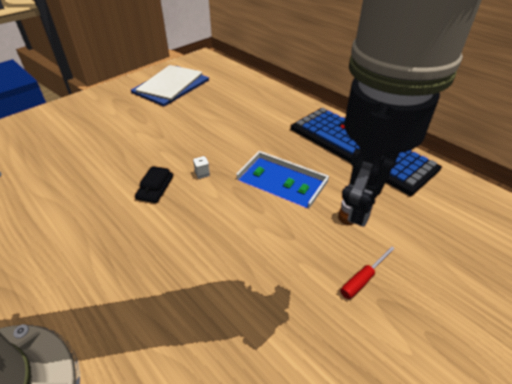

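View pics/top5z.png

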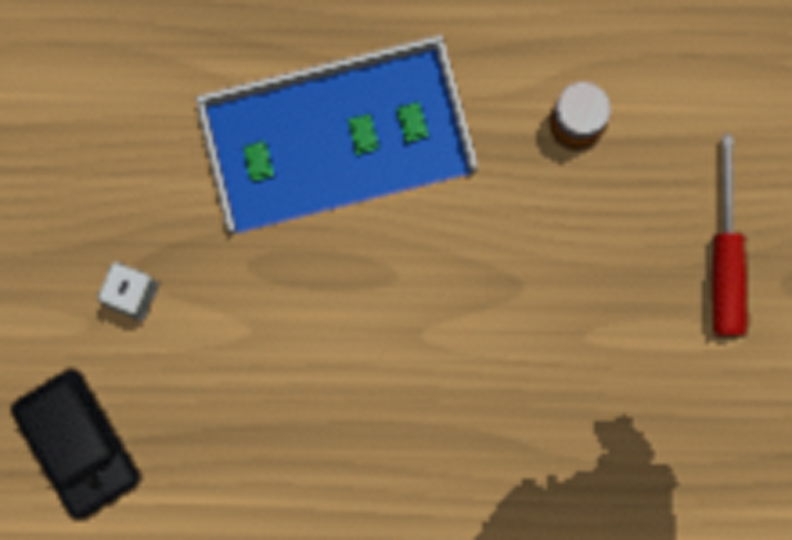

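All three caps lie inside the tray, at least 30 mm from the front edge's 8 mm mark and well clear of the walls. The bystanders are where they began and the arm is clear.

```bash
python3 - <<'E'
from bench import arm
arm.pause(.5); print(arm.get_tcp_pos(),arm.get_contact_force(),arm.get_time()); arm.hand_in()
E
```

```text
[ 0.45001994 -0.25002339  0.25004654] [ 1.10963475 -0.58820427  0.74145284] 35.3
the job is handed in; nothing more can be done
```

All three keycaps are in the tray and I handed the job in at 35.3 s, well within the 72 s limit. I swept them in with closed fingers about 4 mm above the desk.

- **First sweep failed:** pushing with the narrow side of the fingers (about 14 mm) let the middle cap slip off just short of the tray. I switched to the 22 mm finger back and pushed in short stages, checking with the side camera. That worked for all three.
- **Final cap positions:** in the tray frame they are at about (-4, -58), (-4, -20) and (-5, 60) mm. The two cameras agree to about 1.5 mm, and every cap has clear floor around it.
- **Forces:** the 10 N (lowering) and 15 N (pushing) stops never triggered.
- **Bystanders:** the mouse, charger, jar and screwdriver look unmoved in the final top view. I compared them by eye and did not measure them again.
- **Arm:** it was at 0.25 m height, clear of everything, with only about 1 N showing on the force reading.

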